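# Lock the paper clamp of a drawing board

## Task

Lock the paper clamp on the drawing board: with a fingertip, push the red knob along the long leg of its L-shaped slot, away from the robot, to the corner, then push it left round the corner until it is fully home at the closed end of the short leg. Only push it, gently: do not pinch the knob or pull it up. Leave the artist's other things where they are.

Things in the scene. Friction and masses are not known exactly. Their poses are not given: they have to be found in the camera images.
- board: wooden drawing board, 320 mm (its x) by 400 mm (its y) by 16 mm, fixed; origin at the centre of its underside, on the table top; x points from its front edge (robot side) to its far edge, y to its left, z up. A slotted steel plate lies on its left part; an aluminium clamp bar (top 32 mm above the table) lies across it and slides along its x
- knob_mid (a point): centre of the upright red knob (24 mm diameter, 34 to 80 mm above the table), half-way up. A 12 mm brass pin below it rides in the slot with 2 mm play each side. It takes the bar along in the long leg, slides across the bar in the short leg; it starts in the long leg. Nothing within 60 mm of its track is higher than 32 mm but the ink bottle beyond the plate (71 mm)
- slot_corner (a point): corner of the L-shaped slot (16 mm wide), where the centre lines of its legs meet, on the top face of the steel plate, 24 mm above the table. The long leg comes from the robot side along the board's +x, 80 mm; the short leg goes left from here, along the board's +y, 40 mm
- slot_end (a point): point on the plate's top face, 24 mm above the table, over which the knob's axis stands when its pin touches the closed end of the short leg
- clamp (a joint): travel of the clamp bar and knob along the long leg, board +x, in m: 0 at the near end, 0.080 with the pin in line with the short leg, about 0.082 against the far wall. Stays where it is left; about 2.5 N of friction
- stud (a joint): travel of the knob along the short leg, board +y, in m: 0 in line with the long leg, about 0.042 against the closed end (locked). The slot's walls allow this only once the knob has reached the corner. Stays where it is left; about 1.5 N of friction
- knob (a joint): how far the knob is pulled up on its stem, in m: 0 seated, 0.015 at most; it is sprung downward
- eraser_mid (a point): white eraser with a blue sleeve, 22 x 45 x 13 mm, lying on the paper on the board; the point is at its middle, half-way up the body. A bystander
- graphite_mid (a point): green square drawing pencil, 8 x 8 x 170 mm, lying on the board near its front (robot-side) edge; the point is at its middle, half-way up the body. A bystander
- ink_mid (a point): small dark ink bottle with a black cap, 42 mm across, 55 mm tall, standing on the board beyond the slotted plate; the point is at its middle, half-way up the body. A bystander
- brushpot_mid (a point): dark steel pot of brushes, 72 mm across, brushes up to 190 mm tall, on the table to the right; the point is at its middle, half-way up the body. A bystander
- vase_mid (a point): terracotta vase, 132 mm across, 128 mm tall, on the table to the left; the point is at its middle, half-way up the body. A bystander
- mug_mid (a point): white mug, 76 mm across, 88 mm tall, on the table to the right; the point is at its middle, half-way up the body. A bystander
- sharpener_mid (a point): round aluminium pencil sharpener, 52 mm across, 56 mm tall, on the table to the left; the point is at its middle, half-way up the body. A bystander

How it is judged:
At the end, for the whole second after the job is handed in: The knob's pin is within 5 mm of the closed end of the short leg (stud above 0.037 m, clamp above 0.074 m), the knob is seated (pulled up less than 3 mm) and at rest (value of joint stud above 0.037 m and value of joint clamp above 0.074 m and value of joint knob below 0.003 m and velocity of joint stud between -0.01 and 0.01 m/s and velocity of joint clamp between -0.01 and 0.01 m/s); the robot touches nothing.
It fails at once if the knob is pulled up off its seat by more than 5 mm (value of joint knob above 0.005 m).
It fails at once if the knob is pinched, or pushed harder than 35 N (contact force between anything else and knob above 35 N).
It fails at once if one of the artist's other things is moved by more than 20 mm (distance of any of eraser_mid, graphite_mid, ink_mid, brushpot_mid, vase_mid, mug_mid, sharpener_mid from where it was at the start of the episode above 0.02 m).
It also fails if it takes over 42 s, if anything falls off the work surface, if the arm or the gripper's body presses on something with over 40 N, if the wrist force passes 120 N, or if a joint passes its speed limit or range.

## Robot

A 6-joint arm with a two-finger parallel gripper is mounted at the origin on the work surface. World frame = base frame: x ahead of the robot, y to its left, z up, the work surface at z = 0. Lengths are in m, angles in rad, forces in N, time in s.
With the tool pointing down it reaches from about 0.25 to 0.725 m from the base axis. Payload 4 kg.
Tool frame: the origin (TCP) lies between the finger pads; the fingertips stand 11 mm ahead of it and the grasp point (between the pads) lies 8 mm behind it (bot.tip_extent is the distance from the TCP to the fingertips, in m); z points along the fingers, y is the line along which they close (so a half turn about z gives the same grasp; the last joint's range is limited). The gripper opens to 85 mm and grips with 20 to 120 N. Pads are 22 mm wide; open, the fingers measure 114 mm over their backs; the gripper's body (76 mm by 85 mm) begins 54 mm behind the grasp point. The pads swing forward as they close: fully open they stand 13 mm farther back than shut.
Start: joints at [1.175, 0.241, 0.005, 1.335, 0, 1.571], TCP at [0.193, 0.461, 0.242] pointing down, gripper open.
Joint ranges: [-2.72, 2.72], [-1.05, 1.87], [-1.09, 1.28], [-1.99, 2.15], [-1.42, 1.44], [-3.14, 3.14]. Speed limits (rad/s): [2.79, 2.79, 3.14, 3.14, 3.14, 3.14].

## Interface

Orientations are given as a unit quaternion [x, y, z, w].
In Python, from workcell import bot gives the robot as it stands. The module is installed in compiled form; this text tells all that it offers.
- The arm moves only by the tool drive_tool, never from a script. Its argument "rows" is a list of rows, each an object of numbers: "dx", "dy", "dz": the shift along the tool's x, y, z in units of 50 mm (1.0 is 50 mm); "wx", "wy", "wz": the turn, a rotation vector about the tool's x, y, z in units of 5 degrees (1.0 is 5 degrees); "hand": the finger opening in mm, from 0 to 85.4. A call has 1 to 20 rows; each row is the pose to reach, as a shift and turn from the pose commanded when the call began, along the tool's axes at that moment; what a row does not reach only later rows make up. A row lasts 1/10 s, in which the tool goes at most 50 mm and 8.59 degrees, less where a joint would pass 70% of its speed; a pose out of reach is approached as far as the arm can. A call with a gripper value outside its range is refused whole. The fingers move at their own pace and stop on an object; the grip force is fixed at half the most. Time passes only in rows, so rows that repeat a pose let the fingers close. It gives the time, the measured TCP pose, the force, the opening and the grip force at its end, in the units of the state.
- bot.get_obs(): the state, without advancing time (a new reading comes with each control period).
- bot.camera(name): name is "scene" or "top"; returns the picture (420x560x3 uint8, red, green, blue); there is no depth.
- bot.get_calibration(name): a dict with "vfov" (degrees; the focal length in pixels is half the picture's height over the tangent of half this angle, whatever the lens; pixels are square), "cx", "cy" (the principal point, pixels), "origin" and "rotation" of the camera in the world. Camera axes: x right, y up, looking along -z (the intrinsics and any distortion apply to the point x, -y, -z); pixel columns grow to the right and rows downward; lengths in m; the calibration is good to about 2 mm. A picture is of the moment at which its call begins. get_calibration takes no time and is no camera call.
- bot.job_done(): hands the job in; it is judged then, once.
Trained networks look in the newest picture that a camera, given by its name, has taken for a name from the list of things; names that differ only in an ending like _2 or _b are one class to them, and where a whole thing is asked for, a point or a joint stands for the part that bears it (a point fixed in the world has none). Each returns a list of dicts, best first, with "score" (0 to 1); they miss things now and then, are a little off and sometimes report something else, mostly with a low value. They report only what shows in the picture. A call takes as long as a camera call.
- bot.look_for(camera, thing): "extent" ([centre column, centre row, width, height] in pixels, round what is visible of it).
- bot.outline_of(camera, thing): "region" (420x560 bool, what is visible of it) and "extent" ([centre column, centre row, width, height] in pixels, round what is visible of it).
The state is a dict: "clock": time; "joint_pos": joint angles; "joint_vel": joint speeds; "tau": joint torques, N m; "eef_pos": TCP position; "tool_rot": TCP orientation; "ft_force": force on the tool from outside, world axes, zero at the start; "ft_torque": the same for the moment, N m; "grip_width": finger opening in m; "grasp_force": force on a finger pad.
Only numpy, scipy, OpenCV 4.12 (cv2) and the standard library are available. Lean on these libraries where they do the work, as an engineer would, in place of code of your own. Each camera call takes 0.05 s, during which the arm holds its last target. There are 200 camera calls.

## Working session

There is one attempt and no reset: what is moved stays moved. The work goes in short steps, Python scripts to look and compute and a tool call to move; the robot and the scene stay as the last step left them, time stands still between calls to the robot, and variables do not carry over. Pictures are saved under pics/ and viewed, at most 10 in all, crops included, and the job is handed in when it is done.

Besides the shell and the picture viewer there is one more tool, called after "Call:" as name(argument=value, ...), one argument or row to a line, values as JSON. drive_tool: Moves the arm, as the interface text tells. Its arguments: {"type":"object","properties":{"rows":{"type":"array","items":{"type":"object","properties":{"dx":{"type":"number"},"dy":{"type":"number"},"dz":{"type":"number"},"wx":{"type":"number"},"wy":{"type":"number"},"wz":{"type":"number"},"hand":{"type":"number"}}}}},"required":["rows"]}

```bash
mkdir -p pics; python3 - <<'E'
from workcell import bot
import cv2
for n in("scene","top"):
    im=bot.camera(n); cv2.imwrite(f"pics/{n}0.png",im[:,:,::-1]); print(n,bot.get_calibration(n))
    for t in("knob_mid","ink_mid","slot_corner","board"):
        try: print(t,[(round(d["score"],2),d["extent"]) for d in bot.look_for(n,t)][:2])
        except Exception as e: print(t,e)
o=bot.get_obs();print(o["clock"],o["eef_pos"],o["tool_rot"],o["grip_width"])
E
```

```text
scene {'vfov': 56.49176275999177, 'cx': 284.1945772186554, 'cy': 215.48989893924832, 'origin': array([ 1.04901276, -0.49617927,  0.79294897]), 'rotation': array([0.34764043, 0.1462043 , 0.34023362, 0.86140091])}
knob_mid []
ink_mid [(0.55, [310.2, 265.1, 14.1, 24.5])]
slot_corner [(0.69, [250.8, 272.2, 199.9, 164.5])]
board [(0.96, [254.6, 270.9, 206.1, 164.8])]
top {'vfov': 43.21795722081206, 'cx': 274.7153234097367, 'cy': 205.27591279520843, 'origin': array([ 0.35595099, -0.014561  ,  1.65447705]), 'rotation': array([-0.05662392,  0.04563314,  0.71531639, -0.69500634])}
knob_mid [(0.52, [282.8, 221.3, 3.7, 9.8])]
ink_mid [(0.43, [290.9, 175.8, 14.9, 11.8])]
slot_corner [(0.75, [313.4, 215.9, 130.8, 111.8])]
board [(0.97, [315.5, 216.1, 133.6, 109.9])]
0.5 [0.19276239 0.46133333 0.24228441] [ 1.96603980e-01  9.80482980e-01 -2.67949472e-05  5.49345311e-06] 0.08545971222412518
```

```bash
python3 - <<'E'
import cv2
im=cv2.imread("pics/top0.png");cv2.imwrite("pics/t1.png",cv2.resize(im[150:290,235:400],None,fx=4.2,fy=4.2,interpolation=cv2.INTER_CUBIC))
im=cv2.imread("pics/scene0.png");cv2.imwrite("pics/s1.png",cv2.resize(im[180:360,140:370],None,fx=3.3,fy=3.3,interpolation=cv2.INTER_CUBIC))
E
```

```text
(no output)
```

View pics/t1.png

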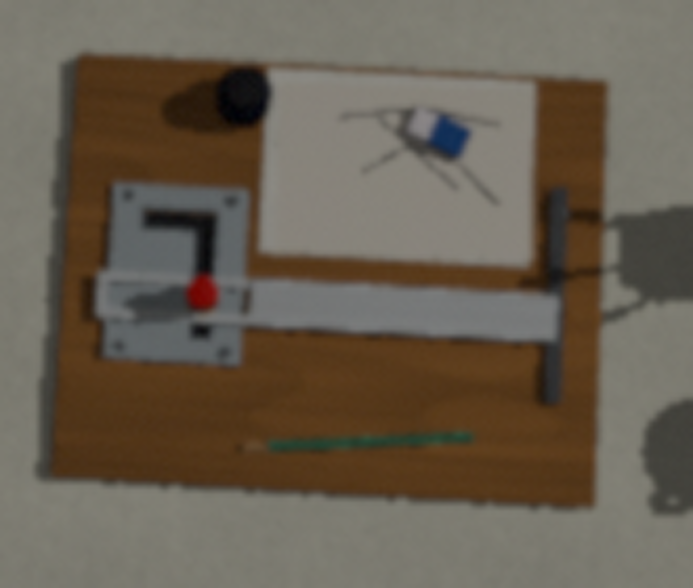

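View pics/s1.png

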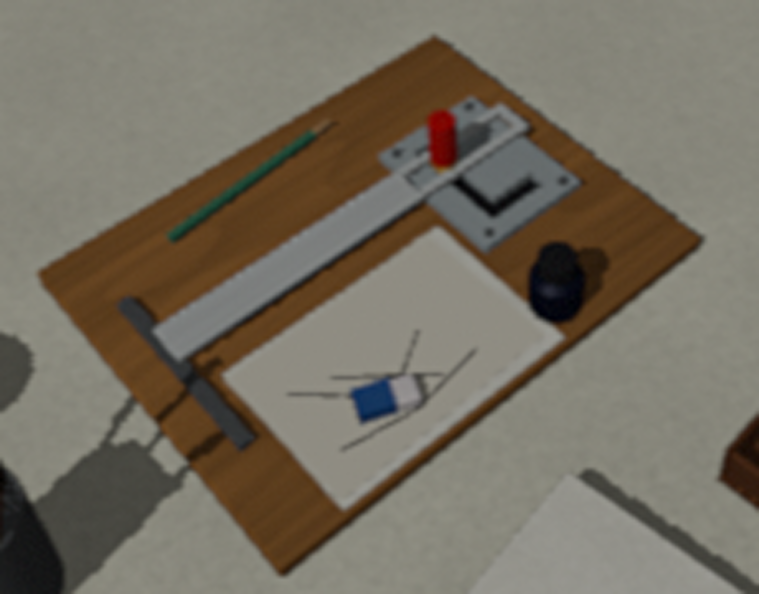

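View pics/top0.png

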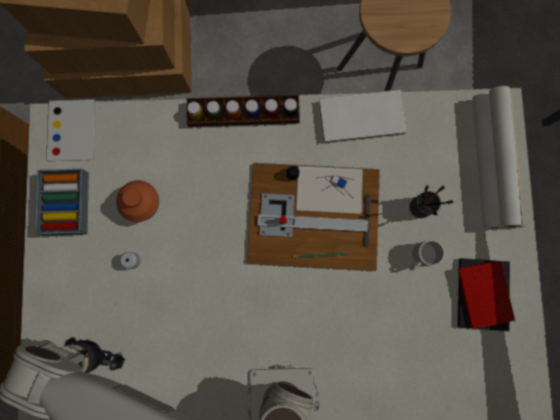

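The top view (crop 4.2x) shows the board with its far edge up. The knob is at about (203,294), the slot corner at about (207,220), the short leg's left end at x≈143 and the ink bottle at (242,96). In the scene crop the knob is at (442,138) and the slot corner at (492,208).

```bash
cat > h.py <<'E'
from workcell import bot
import numpy as np, cv2
from scipy.spatial.transform import Rotation as R
C={n:bot.get_calibration(n) for n in("scene","top")}
def ray(n,u,v):
    c=C[n];f=210/np.tan(np.radians(c["vfov"]/2))
    return np.array(c["origin"]),R.from_quat(c["rotation"]).apply([(u-c["cx"])/f,-(v-c["cy"])/f,-1])
def at(n,u,v,z):
    o,d=ray(n,u,v); return (o+d*(z-o[2])/d[2])
def tc(u,v,z): return at("top",(u+.5)/4.2-.5+235,(v+.5)/4.2-.5+150,z)
def sc(u,v,z): return at("scene",(u+.5)/3.3-.5+140,(v+.5)/3.3-.5+180,z)
def red(n):
    im=bot.camera(n).astype(int); m=(im[:,:,0]>80)&(im[:,:,1]<40)&(im[:,:,2]<40)
    k,l,s,c=cv2.connectedComponentsWithStats(m.astype(np.uint8)); return im,s,c
E
python3 - <<'E'
from h import *
np.set_printoptions(precision=4,suppress=True)
for k,p in dict(TL=(80,55),TR=(606,80),BR=(594,507),BL=(50,478)).items(): print("top",k,tc(*p,.016))
for k,p in dict(FL=(703,240),NL=(434,36),NR=(40,275),FR=(283,574)).items(): print("scene",k,sc(*p,.016))
print("corner",tc(207,220,.024),sc(492,208,.024))
print("end",tc(151,219,.024), "legnear edge",tc(200,338,.024))
print("knob",tc(203,294,.06),tc(203,294,.07),sc(442,138,.057))
print("ink",tc(242,96,.045),sc(556,283,.043))
for n in C:
    im,s,c=red(n)
    for a,b in zip(s[1:],c[1:]):
        if 200<b[0]<330 and 190<b[1]<260: print(n,a,b,at(n,*b,.057))
E
```

```text
top TL [0.7331 0.0705 0.016 ]
top TR [ 0.7016 -0.323   0.016 ]
top BR [ 0.3848 -0.2966  0.016 ]
top BL [0.417  0.0994 0.016 ]
scene FL [0.7363 0.0688 0.016 ]
scene NL [0.4192 0.0949 0.016 ]
scene NR [ 0.3891 -0.2984  0.016 ]
scene FR [ 0.7039 -0.3263  0.016 ]
corner [ 0.6034 -0.0213  0.024 ] [ 0.6    -0.0225  0.024 ]
end [0.6054 0.0201 0.024 ] legnear edge [ 0.5159 -0.0135  0.024 ]
knob [ 0.5441 -0.0166  0.06  ] [ 0.5429 -0.0166  0.07  ] [ 0.5413 -0.0169  0.057 ]
ink [ 0.6918 -0.0498  0.045 ] [ 0.6933 -0.0547  0.043 ]
scene [270 213   8  17 108] [273.2037 221.    ] [ 0.5394 -0.0163  0.057 ]
top [279 216   7   7  37] [282.5135 219.2703] [ 0.5456 -0.0154  0.057 ]
```

Call:
drive_tool(
  rows=[
    {"dx": -0.3,"dy": -0.2,"dz": 0,"wz": -0.2,"hand": 0},
    {"dx": -0.9,"dy": -0.6,"dz": 0,"wz": -0.5,"hand": 0},
    {"dx": -1.5,"dy": -1.05,"dz": 0.1,"wz": -0.8,"hand": 0},
    {"dx": -2.2,"dy": -1.54,"dz": 0.2,"wz": -1.1,"hand": 0},
    {"dx": -2.9,"dy": -2.03,"dz": 0.4,"wz": -1.4,"hand": 0},
    {"dx": -3.6,"dy": -2.52,"dz": 0.6,"wz": -1.7,"hand": 0},
    {"dx": -4.3,"dy": -3.0,"dz": 0.8,"wz": -2,"hand": 0},
    {"dx": -5,"dy": -3.5,"dz": 1,"wz": -2.3,"hand": 0},
    {"dx": -5.7,"dy": -4,"dz": 1.2,"wz": -2.6,"hand": 0},
    {"dx": -6.4,"dy": -4.5,"dz": 1.4,"wz": -2.9,"hand": 0},
    {"dx": -7.1,"dy": -5,"dz": 1.6,"wz": -3.2,"hand": 0},
    {"dx": -7.8,"dy": -5.5,"dz": 1.84,"wz": -3.56,"hand": 0},
    {"dx": -8.4,"dy": -5.9,"dz": 1.84,"wz": -3.56,"hand": 0},
    {"dx": -8.8,"dy": -6.2,"dz": 1.84,"wz": -3.56,"hand": 0},
    {"dx": -9.1,"dy": -6.4,"dz": 1.84,"wz": -3.56,"hand": 0},
    {"dx": -9.17,"dy": -6.42,"dz": 1.84,"wz": -3.56,"hand": 0},
    {"dx": -9.17,"dy": -6.42,"dz": 1.84,"wz": -3.56,"hand": 0},
    {"dx": -9.17,"dy": -6.42,"dz": 1.84,"wz": -3.56,"hand": 0},
  ],
)

```text
invalid input at $.rows[0]: expected keys dx, dy, dz, wx, wy, wz, hand
```

```bash
python3 - <<'E'
from h import *
print(bot.tip_extent);o=bot.get_obs();print(o["clock"],o["eef_pos"],R.from_quat(o["tool_rot"]).as_matrix().round(3),o["grip_width"],o["ft_force"])
im=bot.camera("scene");cv2.imwrite("pics/s2.png",cv2.resize(im[130:330,170:400,::-1],None,fx=3,fy=3))
E
```

```text
0.011
0.6 [0.19276003 0.46135406 0.24231857] [[-0.923  0.386 -0.   ]
 [ 0.386  0.923  0.   ]
 [ 0.     0.    -1.   ]] 0.08531135119285235 [-0.46071591 -0.60046263 -0.34104902]
```

View pics/s2.png

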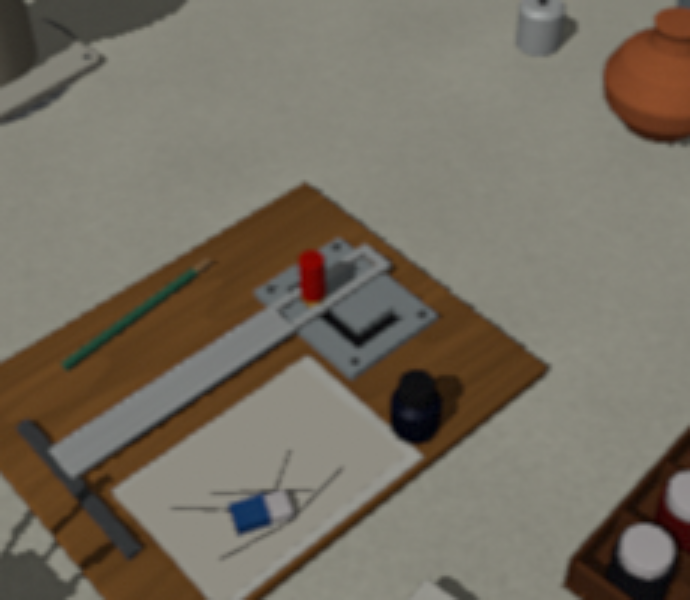

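The move was refused because every key is required. The picture shows the scene unchanged, with the knob at (312,276).

Call:
drive_tool(
  rows=[
    {"dx": -0.3,"dy": -0.2,"dz": 0,"wx": 0,"wy": 0,"wz": -0.2,"hand": 0},
    {"dx": -0.9,"dy": -0.63,"dz": 0,"wx": 0,"wy": 0,"wz": -0.5,"hand": 0},
    {"dx": -1.6,"dy": -1.12,"dz": 0.1,"wx": 0,"wy": 0,"wz": -0.8,"hand": 0},
    {"dx": -2.3,"dy": -1.6,"dz": 0.2,"wx": 0,"wy": 0,"wz": -1.1,"hand": 0},
    {"dx": -3,"dy": -2.1,"dz": 0.4,"wx": 0,"wy": 0,"wz": -1.4,"hand": 0},
    {"dx": -3.7,"dy": -2.6,"dz": 0.6,"wx": 0,"wy": 0,"wz": -1.7,"hand": 0},
    {"dx": -4.4,"dy": -3.1,"dz": 0.8,"wx": 0,"wy": 0,"wz": -2,"hand": 0},
    {"dx": -5.1,"dy": -3.6,"dz": 1,"wx": 0,"wy": 0,"wz": -2.3,"hand": 0},
    {"dx": -5.8,"dy": -4.1,"dz": 1.2,"wx": 0,"wy": 0,"wz": -2.6,"hand": 0},
    {"dx": -6.5,"dy": -4.55,"dz": 1.4,"wx": 0,"wy": 0,"wz": -2.9,"hand": 0},
    {"dx": -7.2,"dy": -5.05,"dz": 1.6,"wx": 0,"wy": 0,"wz": -3.2,"hand": 0},
    {"dx": -7.9,"dy": -5.55,"dz": 1.84,"wx": 0,"wy": 0,"wz": -3.56,"hand": 0},
    {"dx": -8.5,"dy": -5.95,"dz": 1.84,"wx": 0,"wy": 0,"wz": -3.56,"hand": 0},
    {"dx": -8.9,"dy": -6.23,"dz": 1.84,"wx": 0,"wy": 0,"wz": -3.56,"hand": 0},
    {"dx": -9.17,"dy": -6.42,"dz": 1.84,"wx": 0,"wy": 0,"wz": -3.56,"hand": 0},
    {"dx": -9.17,"dy": -6.42,"dz": 1.84,"wx": 0,"wy": 0,"wz": -3.56,"hand": 0},
    {"dx": -9.17,"dy": -6.42,"dz": 1.84,"wx": 0,"wy": 0,"wz": -3.56,"hand": 0},
  ],
)

```text
clock: 2.35
eef_pos: [0.4917, -0.0113, 0.1502]
tool_rot: [0.043, 0.999, 0.0, -0.0]
ft_force: [-0.4, 0.8, -0.2]
grip_width: 0.0
grasp_force: 0.0
```

```bash
python3 - <<'E'
from h import *
o=bot.get_obs();print(o["clock"],o["eef_pos"],R.from_quat(o["tool_rot"]).as_matrix().round(3),o["grip_width"],o["ft_force"])
im=bot.camera("scene");cv2.imwrite("pics/s3.png",cv2.resize(im[130:330,170:400,::-1],None,fx=3,fy=3))
E
```

```text
2.35 [ 0.49165664 -0.01127835  0.15021119] [[-0.996  0.085 -0.001]
 [ 0.085  0.996  0.001]
 [ 0.001  0.    -1.   ]] 2.4610803049888306e-05 [-0.40927455  0.80146971 -0.15105913]
```

View pics/s3.png

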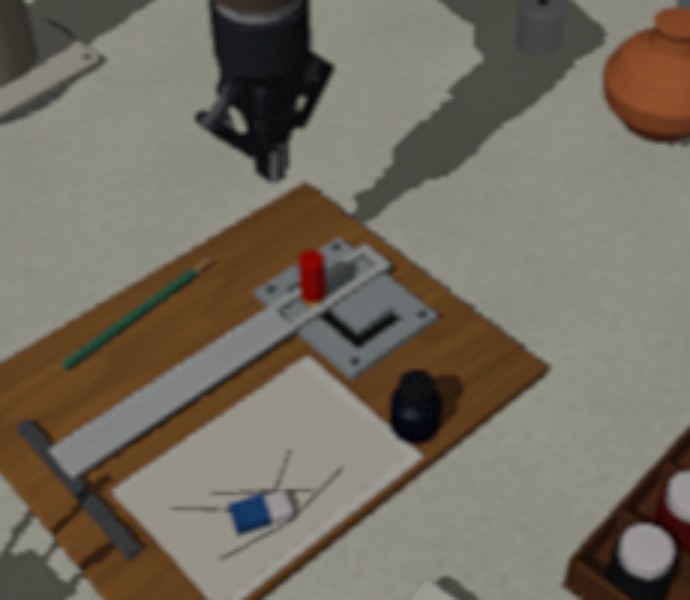

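Fingers are shut and the tip stands clear of the knob, on its robot side (tip at (272,175), knob at (312,276)). Next I descend and approach.

Call:
drive_tool(
  rows=[
    {"dx": 0,"dy": 0,"dz": 0.4,"wx": 0,"wy": 0,"wz": 0,"hand": 0},
    {"dx": 0,"dy": 0,"dz": 0.9,"wx": 0,"wy": 0,"wz": 0,"hand": 0},
    {"dx": 0,"dy": 0,"dz": 1.4,"wx": 0,"wy": 0,"wz": 0,"hand": 0},
    {"dx": 0,"dy": 0,"dz": 1.7,"wx": 0,"wy": 0,"wz": 0,"hand": 0},
    {"dx": 0,"dy": 0,"dz": 1.84,"wx": 0,"wy": 0,"wz": 0,"hand": 0},
    {"dx": -0.1,"dy": 0,"dz": 1.84,"wx": 0,"wy": 0,"wz": 0,"hand": 0},
    {"dx": -0.2,"dy": 0,"dz": 1.84,"wx": 0,"wy": 0,"wz": 0,"hand": 0},
    {"dx": -0.3,"dy": 0,"dz": 1.84,"wx": 0,"wy": 0,"wz": 0,"hand": 0},
    {"dx": -0.4,"dy": 0,"dz": 1.84,"wx": 0,"wy": 0,"wz": 0,"hand": 0},
    {"dx": -0.48,"dy": 0,"dz": 1.84,"wx": 0,"wy": 0,"wz": 0,"hand": 0},
    {"dx": -0.56,"dy": 0,"dz": 1.84,"wx": 0,"wy": 0,"wz": 0,"hand": 0},
    {"dx": -0.64,"dy": 0,"dz": 1.84,"wx": 0,"wy": 0,"wz": 0,"hand": 0},
    {"dx": -0.72,"dy": 0,"dz": 1.84,"wx": 0,"wy": 0,"wz": 0,"hand": 0},
  ],
)

```text
clock: 3.7
eef_pos: [0.5276, -0.0147, 0.0583]
tool_rot: [0.043, 0.999, -0.0, -0.001]
ft_force: [-2.1, -0.9, 2.2]
grip_width: 0.0002
grasp_force: 1.4
```

Call:
drive_tool(
  rows=[
    {"dx": -0.1,"dy": 0,"dz": 0,"wx": 0,"wy": 0,"wz": 0,"hand": 0},
    {"dx": -0.2,"dy": 0,"dz": 0,"wx": 0,"wy": 0,"wz": 0,"hand": 0},
    {"dx": -0.3,"dy": 0,"dz": 0,"wx": 0,"wy": 0,"wz": 0,"hand": 0},
    {"dx": -0.4,"dy": 0,"dz": 0,"wx": 0,"wy": 0,"wz": 0,"hand": 0},
    {"dx": -0.5,"dy": 0,"dz": 0,"wx": 0,"wy": 0,"wz": 0,"hand": 0},
    {"dx": -0.6,"dy": 0,"dz": 0,"wx": 0,"wy": 0,"wz": 0,"hand": 0},
    {"dx": -0.7,"dy": 0,"dz": 0,"wx": 0,"wy": 0,"wz": 0,"hand": 0},
    {"dx": -0.78,"dy": 0,"dz": 0,"wx": 0,"wy": 0,"wz": 0,"hand": 0},
    {"dx": -0.84,"dy": 0,"dz": 0,"wx": 0,"wy": 0,"wz": 0,"hand": 0},
    {"dx": -0.88,"dy": 0,"dz": 0,"wx": 0,"wy": 0,"wz": 0,"hand": 0},
  ],
)

```text
clock: 4.7
eef_pos: [0.5721, -0.0185, 0.0582]
tool_rot: [0.043, 0.999, -0.0, 0.0]
ft_force: [-2.9, -0.2, 1.6]
grip_width: 0.0001
grasp_force: 1.3
```

```bash
python3 - <<'E'
from h import *
im=bot.camera("scene");cv2.imwrite("pics/s4.png",cv2.resize(im[190:270,230:340,::-1],None,fx=6,fy=6,interpolation=cv2.INTER_CUBIC))
print(bot.get_obs()["ft_force"])
E
```

```text
[-1.60934489 -0.65008112  0.10765527]
```

View pics/s4.png

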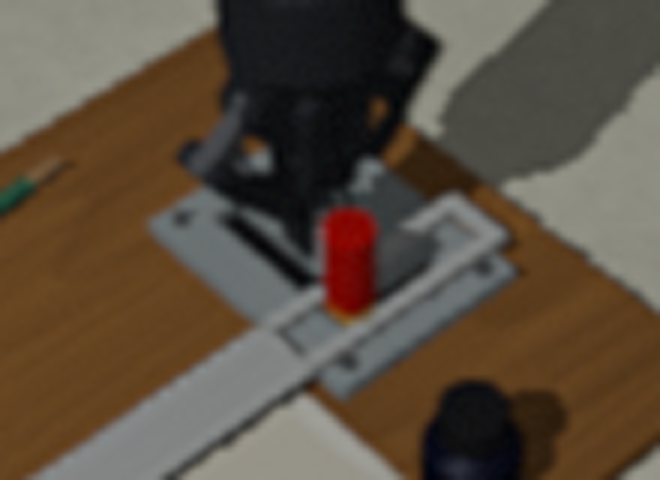

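The knob now stands at about (350,262) in the crop, nearly at the corner. I'll inch on.

Call:
drive_tool(
  rows=[
    {"dx": -0.04,"dy": 0,"dz": 0,"wx": 0,"wy": 0,"wz": 0,"hand": 0},
    {"dx": -0.08,"dy": 0,"dz": 0,"wx": 0,"wy": 0,"wz": 0,"hand": 0},
    {"dx": -0.1,"dy": 0,"dz": 0,"wx": 0,"wy": 0,"wz": 0,"hand": 0},
    {"dx": -0.12,"dy": 0,"dz": 0,"wx": 0,"wy": 0,"wz": 0,"hand": 0},
    {"dx": -0.12,"dy": 0,"dz": 0,"wx": 0,"wy": 0,"wz": 0,"hand": 0},
  ],
)

```text
clock: 5.25
eef_pos: [0.5779, -0.019, 0.0583]
tool_rot: [0.043, 0.999, -0.0, 0.0]
ft_force: [-1.3, 0.0, 1.1]
grip_width: 0.0
grasp_force: 1.0
```

Call:
drive_tool(
  rows=[
    {"dx": -0.02,"dy": 0,"dz": 0,"wx": 0,"wy": 0,"wz": 0,"hand": 0},
    {"dx": -0.04,"dy": 0,"dz": 0,"wx": 0,"wy": 0,"wz": 0,"hand": 0},
    {"dx": -0.04,"dy": 0,"dz": 0,"wx": 0,"wy": 0,"wz": 0,"hand": 0},
  ],
)

```text
clock: 5.55
eef_pos: [0.5786, -0.019, 0.0582]
tool_rot: [0.043, 0.999, 0.0, -0.001]
ft_force: [-5.9, -0.4, 3.5]
grip_width: -0.0003
grasp_force: 2.8
```

Call:
drive_tool(
  rows=[
    {"dx": -0.01,"dy": 0,"dz": 0,"wx": 0,"wy": 0,"wz": 0,"hand": 0},
    {"dx": -0.02,"dy": 0,"dz": 0,"wx": 0,"wy": 0,"wz": 0,"hand": 0},
    {"dx": -0.02,"dy": 0,"dz": 0,"wx": 0,"wy": 0,"wz": 0,"hand": 0},
  ],
)

```text
clock: 5.85
eef_pos: [0.5787, -0.019, 0.0582]
tool_rot: [0.043, 0.999, 0.0, -0.002]
ft_force: [-7.4, -1.7, 4.8]
grip_width: -0.0001
grasp_force: 3.8
```

Call:
drive_tool(
  rows=[
    {"dx": -0.01,"dy": 0,"dz": 0,"wx": 0,"wy": 0,"wz": 0,"hand": 0},
    {"dx": -0.02,"dy": 0,"dz": 0,"wx": 0,"wy": 0,"wz": 0,"hand": 0},
    {"dx": -0.02,"dy": 0,"dz": 0,"wx": 0,"wy": 0,"wz": 0,"hand": 0},
  ],
)

```text
clock: 6.15
eef_pos: [0.5789, -0.019, 0.0582]
tool_rot: [0.043, 0.999, 0.0, -0.003]
ft_force: [-9.9, -0.2, 6.8]
grip_width: -0.0002
grasp_force: 4.8
```

Force is rising with no travel, so the pin is at the far wall and the position matches the measured corner. I'll back off and go round to the knob's right side.

Call:
drive_tool(
  rows=[
    {"dx": 0.1,"dy": 0,"dz": 0,"wx": 0,"wy": 0,"wz": 0,"hand": 0},
    {"dx": 0.3,"dy": 0,"dz": 0,"wx": 0,"wy": 0,"wz": 0,"hand": 0},
    {"dx": 0.5,"dy": -0.1,"dz": -0.1,"wx": 0,"wy": 0,"wz": 0,"hand": 0},
    {"dx": 0.5,"dy": -0.4,"dz": -0.1,"wx": 0,"wy": 0,"wz": 0,"hand": 0},
    {"dx": 0.5,"dy": -0.7,"dz": -0.1,"wx": 0,"wy": 0,"wz": 0,"hand": 0},
    {"dx": 0.5,"dy": -1.0,"dz": -0.1,"wx": 0,"wy": 0,"wz": 0,"hand": 0},
    {"dx": 0.4,"dy": -1.1,"dz": -0.1,"wx": 0,"wy": 0,"wz": 0,"hand": 0},
    {"dx": 0.1,"dy": -1.1,"dz": -0.1,"wx": 0,"wy": 0,"wz": 0,"hand": 0},
    {"dx": -0.2,"dy": -1.1,"dz": -0.1,"wx": 0,"wy": 0,"wz": 0,"hand": 0},
    {"dx": -0.39,"dy": -1.1,"dz": -0.1,"wx": 0,"wy": 0,"wz": 0,"hand": 0},
    {"dx": -0.39,"dy": -1.1,"dz": -0.1,"wx": 0,"wy": 0,"wz": 0,"hand": 0},
    {"dx": -0.39,"dy": -1.1,"dz": -0.1,"wx": 0,"wy": 0,"wz": 0,"hand": 0},
  ],
)

```text
clock: 7.35
eef_pos: [0.5961, -0.0758, 0.0629]
tool_rot: [0.043, 0.999, 0.0, -0.001]
ft_force: [-0.5, 0.2, -0.3]
grip_width: 0.0
grasp_force: 0.0
```

```bash
python3 - <<'E'
from h import *
im=bot.camera("scene");cv2.imwrite("pics/s5.png",cv2.resize(im[190:270,230:340,::-1],None,fx=6,fy=6,interpolation=cv2.INTER_CUBIC))
E
```

```text
(no output)
```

View pics/s5.png

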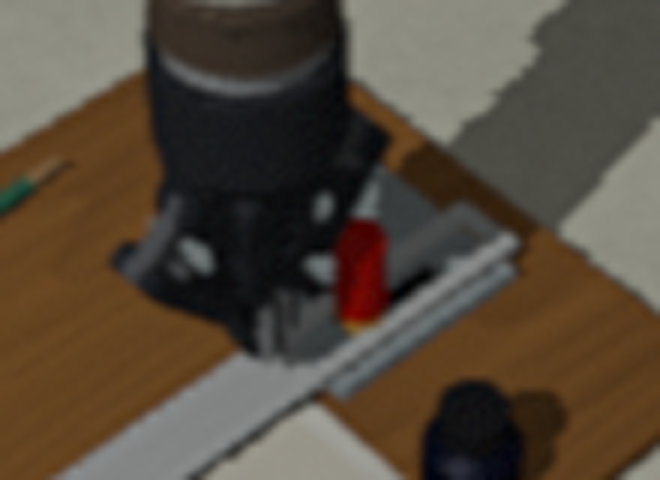

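The finger is right of the knob (tip at (265,340), knob at (362,275)), in line with it, and the gripper linkage is above the knob top. I'll push left.

Call:
drive_tool(
  rows=[
    {"dx": 0,"dy": 0.1,"dz": 0,"wx": 0,"wy": 0,"wz": 0,"hand": 0},
    {"dx": 0,"dy": 0.2,"dz": 0,"wx": 0,"wy": 0,"wz": 0,"hand": 0},
    {"dx": 0,"dy": 0.3,"dz": 0,"wx": 0,"wy": 0,"wz": 0,"hand": 0},
    {"dx": 0,"dy": 0.36,"dz": 0,"wx": 0,"wy": 0,"wz": 0,"hand": 0},
    {"dx": 0,"dy": 0.42,"dz": 0,"wx": 0,"wy": 0,"wz": 0,"hand": 0},
    {"dx": 0,"dy": 0.48,"dz": 0,"wx": 0,"wy": 0,"wz": 0,"hand": 0},
    {"dx": 0,"dy": 0.54,"dz": 0,"wx": 0,"wy": 0,"wz": 0,"hand": 0},
    {"dx": 0,"dy": 0.6,"dz": 0,"wx": 0,"wy": 0,"wz": 0,"hand": 0},
    {"dx": 0,"dy": 0.66,"dz": 0,"wx": 0,"wy": 0,"wz": 0,"hand": 0},
  ],
)

```text
clock: 8.3
eef_pos: [0.5993, -0.0436, 0.0634]
tool_rot: [0.043, 0.999, -0.001, 0.0]
ft_force: [0.1, -2.4, -0.4]
grip_width: 0.0001
grasp_force: 1.6
```

Call:
drive_tool(
  rows=[
    {"dx": 0,"dy": 0.08,"dz": 0,"wx": 0,"wy": 0,"wz": 0,"hand": 0},
    {"dx": 0,"dy": 0.16,"dz": 0,"wx": 0,"wy": 0,"wz": 0,"hand": 0},
    {"dx": 0,"dy": 0.24,"dz": 0,"wx": 0,"wy": 0,"wz": 0,"hand": 0},
  ],
)

```text
clock: 8.6
eef_pos: [0.6003, -0.0308, 0.0633]
tool_rot: [0.043, 0.999, -0.0, 0.0]
ft_force: [-0.5, -4.7, 0.8]
grip_width: 0.0002
grasp_force: 1.6
```

Call:
drive_tool(
  rows=[
    {"dx": 0,"dy": 0.08,"dz": 0,"wx": 0,"wy": 0,"wz": 0,"hand": 0},
    {"dx": 0,"dy": 0.16,"dz": 0,"wx": 0,"wy": 0,"wz": 0,"hand": 0},
    {"dx": 0,"dy": 0.24,"dz": 0,"wx": 0,"wy": 0,"wz": 0,"hand": 0},
    {"dx": 0,"dy": 0.32,"dz": 0,"wx": 0,"wy": 0,"wz": 0,"hand": 0},
  ],
)

```text
clock: 9.0
eef_pos: [0.6017, -0.0146, 0.0633]
tool_rot: [0.042, 0.999, -0.0, 0.0]
ft_force: [-0.6, -3.4, 0.1]
grip_width: -0.0002
grasp_force: 1.6
```

Call:
drive_tool(
  rows=[
    {"dx": 0,"dy": 0.03,"dz": 0,"wx": 0,"wy": 0,"wz": 0,"hand": 0},
    {"dx": 0,"dy": 0.06,"dz": 0,"wx": 0,"wy": 0,"wz": 0,"hand": 0},
    {"dx": 0,"dy": 0.06,"dz": 0,"wx": 0,"wy": 0,"wz": 0,"hand": 0},
  ],
)

```text
clock: 9.3
eef_pos: [0.602, -0.0116, 0.0633]
tool_rot: [0.042, 0.999, 0.0, 0.0]
ft_force: [0.2, -1.8, 1.1]
grip_width: -0.0001
grasp_force: 1.0
```

Call:
drive_tool(
  rows=[
    {"dx": 0,"dy": 0.03,"dz": 0,"wx": 0,"wy": 0,"wz": 0,"hand": 0},
    {"dx": 0,"dy": 0.06,"dz": 0,"wx": 0,"wy": 0,"wz": 0,"hand": 0},
    {"dx": 0,"dy": 0.06,"dz": 0,"wx": 0,"wy": 0,"wz": 0,"hand": 0},
  ],
)

```text
clock: 9.6
eef_pos: [0.6022, -0.0088, 0.0633]
tool_rot: [0.043, 0.999, 0.0, 0.0]
ft_force: [-0.7, -3.1, 1.0]
grip_width: 0.0001
grasp_force: 1.3
```

Call:
drive_tool(
  rows=[
    {"dx": 0,"dy": 0.03,"dz": 0,"wx": 0,"wy": 0,"wz": 0,"hand": 0},
    {"dx": 0,"dy": 0.06,"dz": 0,"wx": 0,"wy": 0,"wz": 0,"hand": 0},
    {"dx": 0,"dy": 0.06,"dz": 0,"wx": 0,"wy": 0,"wz": 0,"hand": 0},
  ],
)

```text
clock: 9.9
eef_pos: [0.6025, -0.0057, 0.0633]
tool_rot: [0.042, 0.999, 0.0, -0.0]
ft_force: [-0.2, -2.7, 2.0]
grip_width: -0.0001
grasp_force: 1.3
```

Call:
drive_tool(
  rows=[
    {"dx": 0,"dy": 0.02,"dz": 0,"wx": 0,"wy": 0,"wz": 0,"hand": 0},
    {"dx": 0,"dy": 0.04,"dz": 0,"wx": 0,"wy": 0,"wz": 0,"hand": 0},
    {"dx": 0,"dy": 0.04,"dz": 0,"wx": 0,"wy": 0,"wz": 0,"hand": 0},
  ],
)

```text
clock: 10.2
eef_pos: [0.6026, -0.005, 0.0634]
tool_rot: [0.043, 0.999, -0.001, 0.0]
ft_force: [0.1, -5.9, 2.5]
grip_width: -0.0003
grasp_force: 3.0
```

Call:
drive_tool(
  rows=[
    {"dx": 0,"dy": 0.02,"dz": 0,"wx": 0,"wy": 0,"wz": 0,"hand": 0},
    {"dx": 0,"dy": 0.04,"dz": 0,"wx": 0,"wy": 0,"wz": 0,"hand": 0},
    {"dx": 0,"dy": 0.04,"dz": 0,"wx": 0,"wy": 0,"wz": 0,"hand": 0},
  ],
)

```text
clock: 10.5
eef_pos: [0.6026, -0.0045, 0.0635]
tool_rot: [0.043, 0.999, -0.002, -0.0]
ft_force: [-1.9, -10.4, 2.1]
grip_width: -0.0002
grasp_force: 4.8
```

The pin is against the closed end at the predicted y. I'll back off and lift clear.

Call:
drive_tool(
  rows=[
    {"dx": 0,"dy": -0.1,"dz": 0,"wx": 0,"wy": 0,"wz": 0,"hand": 0},
    {"dx": 0,"dy": -0.3,"dz": 0,"wx": 0,"wy": 0,"wz": 0,"hand": 0},
    {"dx": 0,"dy": -0.6,"dz": 0,"wx": 0,"wy": 0,"wz": 0,"hand": 0},
    {"dx": 0,"dy": -0.8,"dz": -0.2,"wx": 0,"wy": 0,"wz": 0,"hand": 0},
    {"dx": 0,"dy": -0.8,"dz": -0.8,"wx": 0,"wy": 0,"wz": 0,"hand": 0},
    {"dx": 0.3,"dy": -0.8,"dz": -1.5,"wx": 0,"wy": 0,"wz": 0,"hand": 0},
    {"dx": 1.0,"dy": -0.8,"dz": -2.0,"wx": 0,"wy": 0,"wz": 0,"hand": 0},
    {"dx": 1.8,"dy": -0.8,"dz": -2.4,"wx": 0,"wy": 0,"wz": 0,"hand": 0},
    {"dx": 2.5,"dy": -0.8,"dz": -2.5,"wx": 0,"wy": 0,"wz": 0,"hand": 0},
    {"dx": 3,"dy": -0.8,"dz": -2.5,"wx": 0,"wy": 0,"wz": 0,"hand": 0},
    {"dx": 3,"dy": -0.8,"dz": -2.5,"wx": 0,"wy": 0,"wz": 0,"hand": 0},
    {"dx": 3,"dy": -0.8,"dz": -2.5,"wx": 0,"wy": 0,"wz": 0,"hand": 0},
  ],
)

```text
clock: 11.7
eef_pos: [0.4503, -0.0294, 0.1894]
tool_rot: [0.043, 0.999, 0.0, 0.001]
ft_force: [-0.0, 0.5, 0.7]
grip_width: -0.0001
grasp_force: 0.0
```

```bash
python3 - <<'E'
from h import *
for n in C:
    im,s,c=red(n)
    for a,b in zip(s[1:],c[1:]):
        if 200<b[0]<330 and 190<b[1]<260: print(n,a,b,at(n,*b,.057))
    if n=="scene": cv2.imwrite("pics/s6.png",cv2.resize(im[190:270,230:340,::-1].astype(np.uint8),None,fx=6,fy=6,interpolation=cv2.INTER_CUBIC))
E
```

```text
scene [299 218   8  17 111] [301.92792793 225.58558559] [0.60499971 0.02202669 0.057     ]
top [267 195   7   8  38] [269.92105263 198.68421053] [0.60991365 0.02117795 0.057     ]
```

View pics/s6.png

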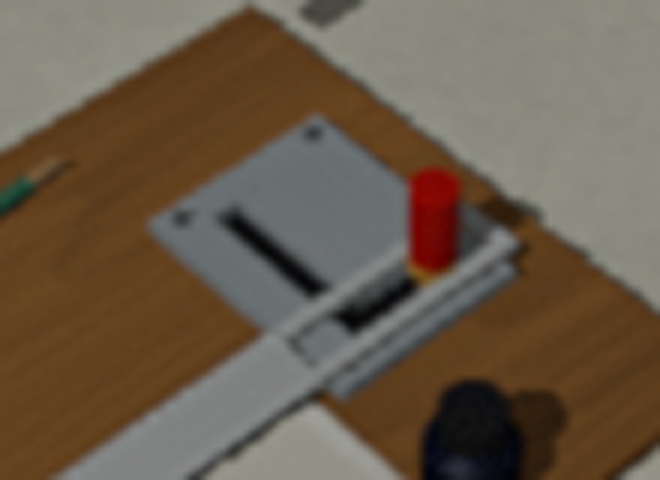

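The knob stands at the left end of the short leg ((433,220) in the crop), seated. It measures at about (0.607, 0.0215), against a predicted (0.6056, 0.020). The arm is clear.

```bash
python3 -c "
from workcell import bot
print(bot.job_done())"
```

```text
the job is handed in; nothing more can be done
None
```

The paper clamp is locked: the red knob is pushed home and seated at the closed end of the short leg, the arm is clear of everything, and the job is handed in at about 12 s (no verdict was returned).

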